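# Slide a power module along the rail into the corner pocket

### The job

Without picking it up, push the black copper-topped module flat across the aluminium plate until it lies flush against the long blue rail, before it reaches the yellow line. Then, keeping it against the rail, slide it along past the line and fully home into the corner pocket against the end stop, and take the hand away. Leave the loupe, the tape roll and the memory stick where they are.

Things in the scene. Friction and masses are not known exactly. Their poses are not given: they have to be found in the camera images.
- module: Loose square power module, black plastic body 44 x 44 x 16 mm with a 34 x 34 x 2 mm copper plate on top (18 mm high in all), about 0.12 kg; origin at the centre of its underside, z up, x and y along its sides. It lies flat on the jig's plate, up to 0.35 rad askew to it.
- jig: Fixed setting jig: aluminium plate 170 (x) x 300 (y) x 10 mm on four 7 mm rubber feet; origin on the desk under the plate's centre, plate's upper face at z = 17 mm. A blue rail 16 mm wide runs along its whole far (+x) side, 12 mm above the plate, working face at x = +60 mm. The module starts on the +y side of the yellow line, 40 to 85 mm clear of the rail.
- line (a point): Middle of the painted yellow line across the plate, at y = -20 mm in the jig's frame, on the plate's upper face; the line runs along the jig's x.
- stop (a point): Point on the end stop's face at the plate, at (38, -136, 17) mm in the jig's frame. The blue stop stands 12 mm above the plate and reaches from the rail to x = 1 mm. A low cheek (6 mm above the plate, face at x = +11 mm, y = -136 to -108 mm) with a slanting lead-in (to y = -91 mm, opening to x = -3 mm) makes the pocket 49 mm wide, open towards +y.
- seat (a point): Point on the plate's upper face, fixed to the jig at (38, -114, 17) mm in its frame, with the jig's axes: where the module's origin lies when the module is fully home, touching rail and end stop.
- loupe_by: Loose stand magnifier, clear with a black ring, 47 mm in diameter and 44 mm high, on the desk beyond the end stop; origin at the centre of its underside.
- tape: Loose amber roll of tape lying flat, 62 mm in diameter, 12 mm high, on the desk past the plate's +y end; origin at the centre of its underside.
- memory_stick: Loose red memory stick, 18 x 52 x 8 mm, long along its y, lying on the plate near its -x edge, on the pocket side of the yellow line; origin at the centre of its underside.
Not all that is in view belongs to the job. Leave any green or turquoise look-alike of the module alone.

How it is judged (in metres and radians):
On the way:
1. the module lies flush against the rail (within 4 mm and 0.1 rad), its centre not yet past the yellow line (x of module in the frame of jig above 0.034 m and y of module in the frame of jig above -0.02 m and (angle between the y axis of module and the y axis of jig, either way round below 0.1 rad or angle between the x axis of module and the y axis of jig, either way round below 0.1 rad)), for 0.2 s.
At the end, for the whole second after the job is handed in: the module lies flat and still in the corner pocket, within 3.5 mm of touching the rail and the end stop, square to them within 0.08 rad (x of module in the frame of jig between 0.0345 and 0.0415 m and y of module in the frame of jig between -0.1175 and -0.1105 m and z of module in the frame of jig between 0.0145 and 0.0195 m and angle between module's own z axis and vertical below 0.06 rad and (angle between the y axis of module and the y axis of jig, either way round below 0.08 rad or angle between the x axis of module and the y axis of jig, either way round below 0.08 rad) and linear speed of module below 0.01 m/s).
It fails at once if the module was lifted more than 6 mm off the plate, or tipped by more than 0.25 rad (z of module in the frame of jig above 0.023 m or angle between module's own z axis and vertical above 0.25 rad).
It fails at once if the module fell off the plate (z of module in the frame of jig below 0.011 m).
It fails at once if past the yellow line the module came more than 7 mm away from the rail (y of module in the frame of jig below -0.021 m and x of module in the frame of jig below 0.031 m).
It fails at once if the loupe, tape roll or memory stick was moved more than 20 mm (distance of any of loupe_by, tape, memory_stick from where it was at the start of the episode above 0.02 m).
It also fails if it takes over 51 s, if anything falls off the work surface, if the arm or the gripper's body presses on something with over 40 N, if the wrist force passes 120 N, or if a joint passes its speed limit or range.

### The arm

A 7-joint arm with a two-finger parallel gripper is mounted at the origin on a cart in front of the work surface, level with it; the furniture and walls round the work are solid. World frame = base frame: x ahead of the robot, y to its left, z up, the work surface at z = 0. Lengths are in m, angles in degrees, forces in N, time in s.
With the tool pointing down it reaches from about 0.35 to 0.9 m from the base axis. Payload 19.9 kg.
Tool frame: the origin (TCP) lies on the centre line of the jaws, within the pads' length; the fingertips stand 14 mm ahead of it and the grasp point (between the pads) lies 5 mm behind it; z points along the fingers, y is the direction in which the jaws open and shut (so a half turn about z gives the same grasp; the last joint's range is limited). The gripper opens to 85 mm and grips with 20 to 120 N. Pads are 22 mm wide; open, the fingers measure 114 mm over their backs; the gripper's body (76 mm by 85 mm) begins 54 mm behind the grasp point. The pads swing forward as they close: fully open they stand 13 mm farther back than shut.
Start: joints at [68.669, 23.915, -0.59, 92.452, 0.269, 63.638, -3.037], TCP at [0.203, -0.591, 0.245] pointing down, gripper open.
Joint ranges: [-161.28, 161.28], [-22.2, 115.67], [-73.04, 71.86], [3.21, 147.25], [-68.34, 248.33], [10.77, 114.83], [-161.83, 161.83]. Speed limits (degrees/s): [108.29, 108.29, 136.94, 136.94, 172.46, 172.46, 172.46].

### API

Orientations are given as [roll, pitch, yaw] about the fixed x, y, z axes, in that order (R = Rz(yaw) Ry(pitch) Rx(roll)).
In Python, from rig import robot, optics, nets gives the robot as it stands. The module is installed in compiled form; this text tells all that it offers.
- The arm moves only by the tool move_arm, never from a script. Its argument "rows" is text: rows parted by semicolons, each of 7 numbers parted by spaces: the turn, a rotation vector about the world's x, y, z in rad, then the shift along the world's x, y, z in m, then the finger opening in m, from 0 to 0.0854. A call has 1 to 8 rows; each row shifts and turns the commanded pose from where the row before left it; what a row does not reach is not made up. A row lasts 1/12 s, in which the tool goes at most 41.7 mm and 7.16 degrees, less where a joint would pass 70% of its speed; a pose out of reach is approached as far as the arm can. A call with a gripper value outside its range is refused whole. The fingers move at their own pace and stop on an object; "grip_force" is the grip in N (left out, the last holds). Time passes only in rows, so rows that do not move let the fingers close. It gives the time, the measured TCP pose, the force and the opening at its end, in the units of the state.
- robot.get_obs(): the state, without advancing time (a new reading comes with each control period).
- optics.read_camera(name): name is "scene" or "top"; returns the picture (420x560x3 uint8, blue, green, red); there is no depth.
- optics.camera_info(name): a dict with "K" (3x3 intrinsics, pixels), "R" (3x3) and "t" (3): a world point X has camera coordinates R X + t. Camera axes: x right, y down, z forward; pixel columns grow to the right and rows downward; lengths in m; the calibration is good to about 2 mm. A picture is of the moment at which its call begins. camera_info takes no time and is no camera call.
- robot.hand_in(): hands the job in, once; it reports no verdict.
Trained networks look in the newest picture that a camera, given by its name, has taken for a name from the list of things; names that differ only in an ending like _2 or _b are one class to them, and where a whole thing is asked for, a point or a joint stands for the part that bears it (a point fixed in the world has none). Each returns a list of dicts, best first, with "conf" (0 to 1); they miss things now and then, are a little off and sometimes report something else, mostly with a low value. They report only what shows in the picture. A call takes as long as a camera call. They do not tell look-alikes from the thing itself.
- nets.cut_out(camera, target): "mask" (420x560 bool, what is visible of it).
- nets.pinpoint(camera, target): "at" ([x, y, z] in m, in the coordinates of the camera as it stood for that picture, good to about 4 mm: a listed point, or the origin of a listed thing).
The state is a dict: "time": time; "q": joint angles; "qd": joint speeds; "joint_torque": joint torques, N m; "position": TCP position; "tcp_rot": TCP orientation; "ft_force": force on the tool from outside, world axes, zero at the start; "moment": the same for the moment, N m; "grip_width": finger opening in m.
Only numpy, scipy, OpenCV 4.12 (cv2) and the standard library are available. Lean on these libraries where they do the work, as an engineer would, in place of code of your own. Each camera call takes 0.05 s, during which the arm holds its last target.

## Working session

There is one attempt and no reset: what is moved stays moved. The work goes in short steps, Python scripts to look and compute and a tool call to move; the robot and the scene stay as the last step left them, time stands still between calls to the robot, and variables do not carry over. Pictures are saved under pics/ and viewed, and the job is handed in when it is done.

Besides the shell and the picture viewer there is one more tool, called as name(argument=value, ...) on one line, values as JSON. move_arm: Moves the arm, as the interface text tells. Its arguments: {"type":"object","properties":{"rows":{"type":"string"},"grip_force":{"type":"number"}},"required":["rows"]}

```bash
mkdir -p pics; python3 - <<'E'
from rig import robot, optics, nets
import cv2
o=robot.get_obs(); print(o)
for c in ("scene","top"):
    im=optics.read_camera(c); cv2.imwrite(f"pics/{c}0.png",im)
    i=optics.camera_info(c); print(c,i)
    R=i["R"];t=i["t"]
    for n in ("module","jig","line","stop","seat","loupe_by","tape","memory_stick"):
        for d in nets.pinpoint(c,n)[:3]:
            print(n,round(d["conf"],2),(R.T@(d["at"]-t)).round(4))
print(robot.get_obs()["time"])
E
```

```text
{'time': 0.0, 'q': array([68.66930393, 23.948366  , -0.58976331, 92.48542811,  0.27058637,
       63.63857555, -3.03637922]), 'qd': array([-0.02529574, -0.02019842,  0.01249288, -0.02303817,  0.06490345,
       -0.0131182 , -0.12614415]), 'joint_torque': array([-7.13760323e-05, -8.64444208e+01,  6.79290779e-01, -4.34889472e+01,
        1.91108213e-02,  7.37780618e-03,  4.06509548e-05]), 'position': array([ 0.20286641, -0.59080848,  0.24465746]), 'tcp_rot': array([-1.79929259e+02,  6.66644863e-03,  1.89537639e+01]), 'ft_force': array([-0.23337896,  0.38780483, -0.01928549]), 'moment': array([ 0.0204958 ,  0.00240945, -0.02578354]), 'grip_width': 0.0854393046936973}
scene {'K': array([[443.71972577,   0.        , 284.92197207],
       [  0.        , 443.71972577, 208.36464898],
       [  0.        ,   0.        ,   1.        ]]), 'R': array([[-0.71436676, -0.69966772, -0.01205046],
       [-0.36508611,  0.38733666, -0.84657099],
       [ 0.59698598, -0.60036272, -0.5321394 ]]), 't': array([0.37764419, 0.21227211, 0.75127783])}
module 0.86 [ 0.4731  0.2744 -0.0016]
module 0.86 [ 0.4196 
[... 543 characters left out ...]
-03],
       [-9.94805353e-01,  9.22217585e-04, -1.01791250e-01],
       [ 1.01777080e-01, -9.97381575e-03, -9.94757231e-01]]), 't': array([0.02234382, 0.5131799 , 1.06300605])}
module 0.96 [0.4743 0.2757 0.0021]
module 0.91 [0.5576 0.1332 0.0214]
module 0.8 [0.4303 0.1457 0.0017]
jig 0.63 [0.576  0.0319 0.0013]
line 0.88 [0.5666 0.0123 0.0182]
line 0.33 [ 0.6108 -0.0842  0.0143]
line 0.17 [ 0.5099 -0.0491  0.0195]
stop 0.87 [ 0.609  -0.1093  0.0156]
seat 0.79 [ 0.6089 -0.0862  0.0176]
loupe_by 0.72 [ 5.801e-01 -1.862e-01 -4.000e-04]
tape 0.82 [ 0.5963  0.2366 -0.0045]
tape 0.38 [0.5677 0.0158 0.0152]
memory_stick 0.73 [ 0.5973  0.2385 -0.0017]
memory_stick 0.66 [ 0.5104 -0.046   0.0176]
0.9
```

View pics/top0.png

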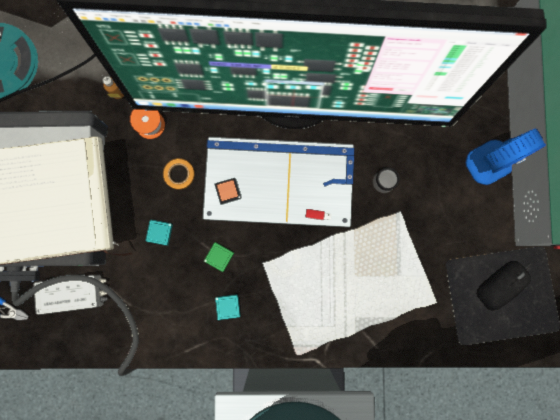

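View pics/scene0.png

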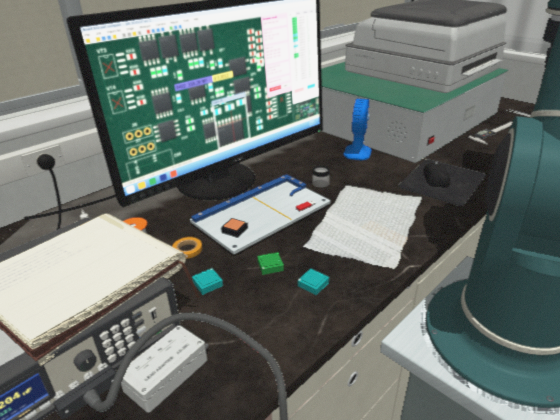

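The top picture shows the jig (corners about (206,138), (353,146), (351,226) and (203,219)). The black and copper module is at (228,190), the memory stick at (316,214) and the loupe at (385,180). The monitor stands behind the rail. I'll zoom in for accuracy.

```bash
cat > h.py <<'E'
import cv2, numpy as np
from rig import robot, optics, nets
def ray(c,uv,z):
    i=optics.camera_info(c); K,R,t=i["K"],i["R"],i["t"]
    C=-R.T@t; d=R.T@np.linalg.inv(K)@np.array([uv[0],uv[1],1.]); s=(z-C[2])/d[2]; return C+s*d
def proj(c,X):
    i=optics.camera_info(c); p=i["K"]@(i["R"]@np.asarray(X,float)+i["t"]); return p[:2]/p[2]
E
python3 - <<'E'
import cv2
im=cv2.imread("pics/top0.png"); cv2.imwrite("pics/topz.png",cv2.resize(im[130:235,195:405],None,fx=3.8,fy=3.8,interpolation=cv2.INTER_CUBIC))
im=cv2.imread("pics/scene0.png"); cv2.imwrite("pics/scz.png",cv2.resize(im[160:260,180:340],None,fx=5,fy=5,interpolation=cv2.INTER_CUBIC))
E
```

```text
(no output)
```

View pics/topz.png

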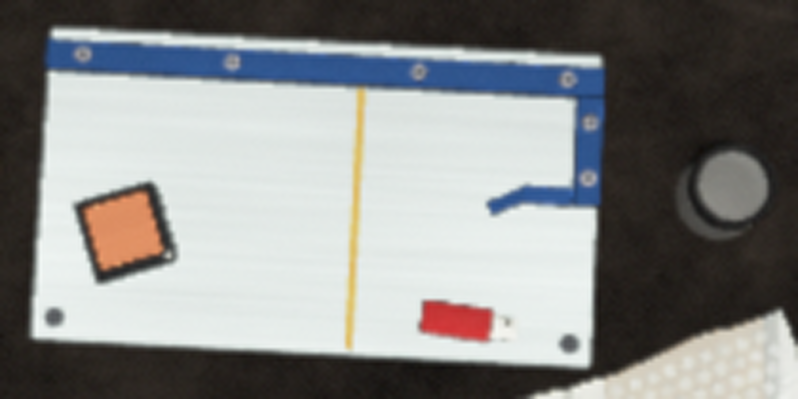

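View pics/scz.png

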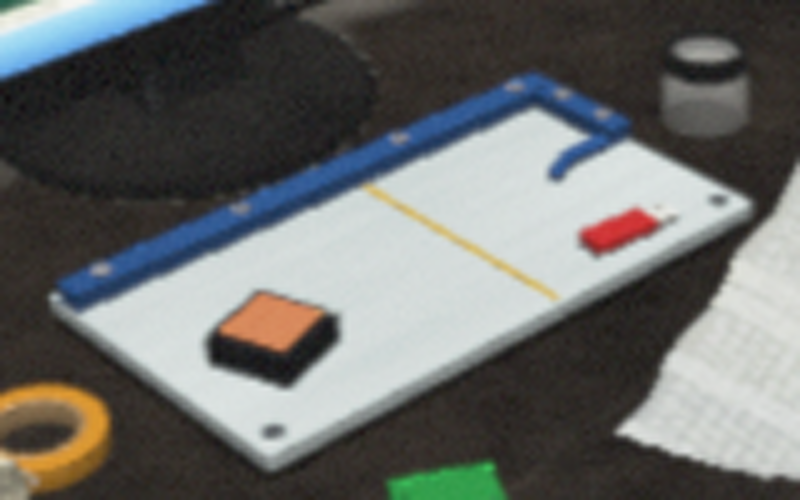

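```bash
python3 - <<'E'
from h import *
from scipy.optimize import least_squares
T=lambda u,v:((u+.5)/3.8-.5+195,(v+.5)/3.8-.5+130)
S=lambda u,v:((u+.5)/5-.5+180,(v+.5)/5-.5+160)
J=[("top",T(51,30),(.085,.15)),("top",T(602,57),(.085,-.15)),("top",T(590,366),(-.085,-.15)),("top",T(32,338),(-.085,.15)),
("scene",S(268,462),(-.085,.15)),("scene",S(750,206),(-.085,-.15)),("scene",S(52,296),(.085,.15))]
def w(p,l,z):
    c,s=np.cos(p[2]),np.sin(p[2]); return (p[0]+c*l[0]-s*l[1],p[1]+s*l[0]+c*l[1],z)
def f(p,sel,z): return np.concatenate([proj(c,w(p,l,p[3] if len(p)>3 else z))-uv for c,uv,l in J if c in sel])
for sel in (("top",),("scene",),("top","scene")):
    r=least_squares(f,[.576,.032,0.0],args=(sel,.017)); print(sel,r.x.round(4),r.fun.round(2))
r=least_squares(f,[.576,.032,0.0,.017],args=(("top","scene"),0)); print("with z",r.x.round(4))
p=r.x[:3]
# module body top corners z=.033
M=[("top",T(*q)) for q in ((74,205),(153,182),(176,258),(98,283))]
P=[ray(c,uv,.033)[:2] for c,uv in M]
for q in P: 
    d=q-p[:2]; c,s=np.cos(p[2]),np.sin(p[2]); print("mod corner jig",np.round([c*d[0]+s*d[1],-s*d[0]+c*d[1]],4), q.round(4))
print("ctr",np.mean(P,0))
C=[S(*q) for q in ((262,291),(338,322),(288,350),(211,338))]
# stick & things
for n,l in (("rail",(.06,.08)),("seat",(.038,-.114)),("line",(0,-.02)),("cheek",(.011,-.108))): print(n,np.round(w(p,l,0),4))
E
```

```text
('top',) [ 0.5779  0.031  -0.0505] [-0.07 -0.5   0.1  -0.34  0.31  0.35 -0.34  0.45]
('scene',) [ 0.5717  0.0343 -0.0516] [-0.01 -0.26  1.09 -0.56 -1.02  0.31]
('top', 'scene') [ 0.5767  0.0314 -0.0494] [-0.31  0.15 -0.11  0.14  0.19  0.85 -0.48  1.12 -0.3  -1.88  0.22 -1.81
 -1.22 -0.93]
with z [ 0.5783  0.0305 -0.0505  0.0115]
mod corner jig [-0.0141  0.1299] [0.5708 0.1609]
mod corner jig [0.0003 0.0888] [0.5832 0.1192]
mod corner jig [-0.0397  0.0743] [0.5425 0.1067]
mod corner jig [-0.055   0.1147] [0.5292 0.1478]
ctr [0.55642797 0.13364123]
rail [0.6423 0.1073 0.    ]
seat [ 0.6105 -0.0853  0.    ]
line [0.5773 0.0105 0.    ]
cheek [ 0.5839 -0.0779  0.    ]
```

```bash
python3 - <<'E'
import cv2
im=cv2.imread("pics/top0.png"); cv2.imwrite("pics/tm.png",cv2.resize(im[85:145,60:260],None,fx=4,fy=4,interpolation=cv2.INTER_CUBIC))
im=cv2.imread("pics/scene0.png"); cv2.imwrite("pics/sm.png",cv2.resize(im[100:240,80:340],None,fx=3,fy=3,interpolation=cv2.INTER_CUBIC))
E
```

```text
(no output)
```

View pics/tm.png

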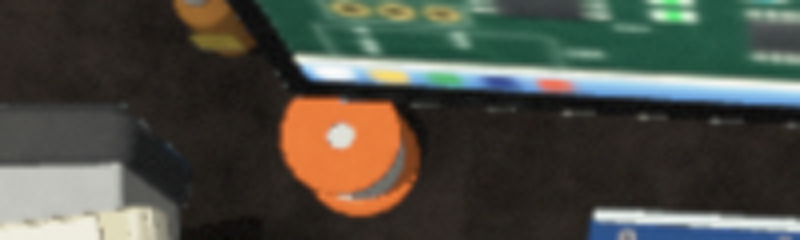

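View pics/sm.png

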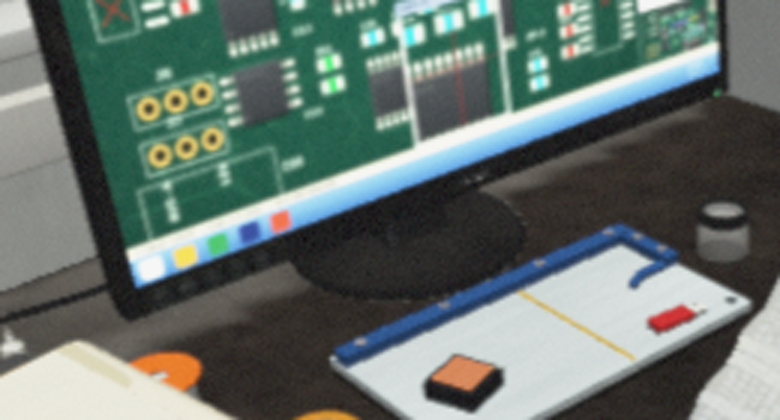

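```bash
python3 - <<'E'
from h import *
def tri(a,b):
    P=[optics.camera_info(c) for c in("top","scene")]; P=[i["K"]@np.c_[i["R"],i["t"]] for i in P]
    X=cv2.triangulatePoints(P[0],P[1],np.array(a,float),np.array(b,float)).ravel(); X=X[:3]/X[3]
    print(X.round(3),proj("top",X)-a,proj("scene",X)-b)
tri((134.5,104.5),(125.7,195.7)); tri((452,117),(319.3,124))
E
```

```text
[0.707 0.3   0.116] [1.29756803 0.96775604] [-2.08814247 -0.48604112]
[ 0.687 -0.302  0.106] [0.61140841 0.72326918] [-0.92291444 -0.03334684]
```

The monitor's lower edge is at x≈0.69, z≈0.11, so I'll stay clear of it. First I'll travel towards the -x side of the module with the fingers set about 16 mm apart as a flat two-point pusher.

move_arm(rows="0 0 -0.0191 0.015 0.0364 0 0.016;0 0 -0.0191 0.015 0.0364 0 0.016;0 0 -0.0191 0.015 0.0364 0 0.016;0 0 -0.0191 0.015 0.0364 0 0.016;0 0 -0.0191 0.015 0.0364 0 0.016;0 0 -0.0191 0.015 0.0364 0 0.016;0 0 -0.0191 0.015 0.0364 0 0.016;0 0 -0.0191 0.015 0.0364 0 0.016", grip_force=60)

```text
time: 1.57
position: [0.3233, -0.2981, 0.2455]
tcp_rot: [180.0, -0.0, 10.1]
ft_force: [1.7, -1.0, 0.2]
grip_width: 0.0161
```

move_arm(rows="0 0 -0.0191 0.015 0.0364 0 0.016;0 0 -0.0191 0.015 0.0364 0 0.016;0 0 -0.0191 0.015 0.0364 0 0.016;0 0 -0.0191 0.015 0.0364 0 0.016;0 0 -0.0191 0.015 0.0364 0 0.016;0 0 -0.0191 0.015 0.0364 0 0.016;0 0 -0.0191 0.015 0.0364 0 0.016;0 0 -0.0191 0.015 0.0364 0 0.016")

```text
time: 2.23
position: [0.4434, -0.0068, 0.2456]
tcp_rot: [180.0, -0.0, 1.4]
ft_force: [0.7, -1.1, -0.1]
grip_width: 0.0157
```

move_arm(rows="0 0 -0.0191 0.012 0.0364 -0.03 0.016;0 0 -0.0191 0.012 0.0364 -0.03 0.016;0 0 -0.0191 0.012 0.036 -0.03 0.016;0 0 -0.0191 0.012 0.036 -0.03 0.016;0 0 0 0 0 0 0.016;0 0 0 0 0 0 0.016")

```text
time: 2.73
position: [0.4835, 0.1173, 0.1408]
tcp_rot: [-180.0, 0.2, -2.7]
ft_force: [-0.1, -0.9, -0.2]
grip_width: 0.0157
```

move_arm(rows="0 0 0 0.009 0.01 -0.03 0.016;0 0 0 0.009 0.01 -0.03 0.016;0 0 0 0 0 -0.025 0.016;0 0 0 0 0 0 0.016;0 0 0 0 0 0 0.016")

```text
time: 3.15
position: [0.5019, 0.1347, 0.0576]
tcp_rot: [180.0, 0.1, -3.0]
ft_force: [0.5, -0.5, -0.5]
grip_width: 0.0156
```

```bash
python3 - <<'E'
from h import *
o=robot.get_obs(); print(o["position"],o["tcp_rot"],o["ft_force"],o["q"].round(1))
a=optics.read_camera("top")[130:235,195:405]; b=optics.read_camera("scene")[140:260,180:340]
cv2.imwrite("pics/t1.png",cv2.resize(a,None,fx=3.8,fy=3.8,interpolation=cv2.INTER_CUBIC))
cv2.imwrite("pics/s1.png",cv2.resize(b,None,fx=5,fy=5,interpolation=cv2.INTER_CUBIC))
E
```

```text
[0.50194914 0.13468505 0.05762347] [ 1.79963685e+02  6.89312936e-02 -2.97617122e+00] [ 0.48001695 -0.5319905  -0.51199918] [   3.    31.1  -26.3  114.2   21.2   39.4 -129.6]
```

View pics/t1.png

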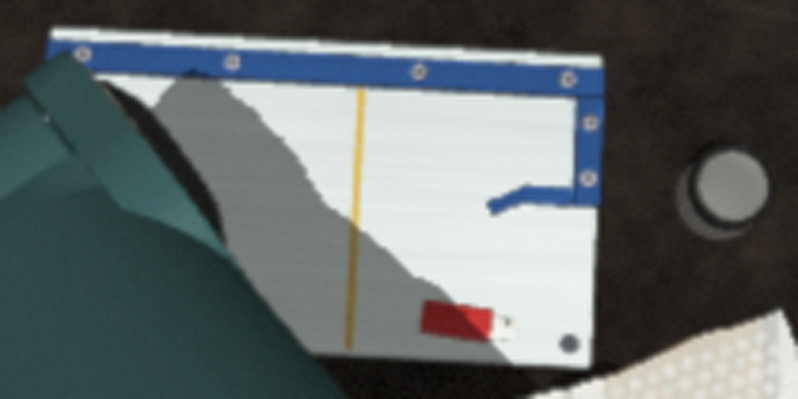

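View pics/s1.png

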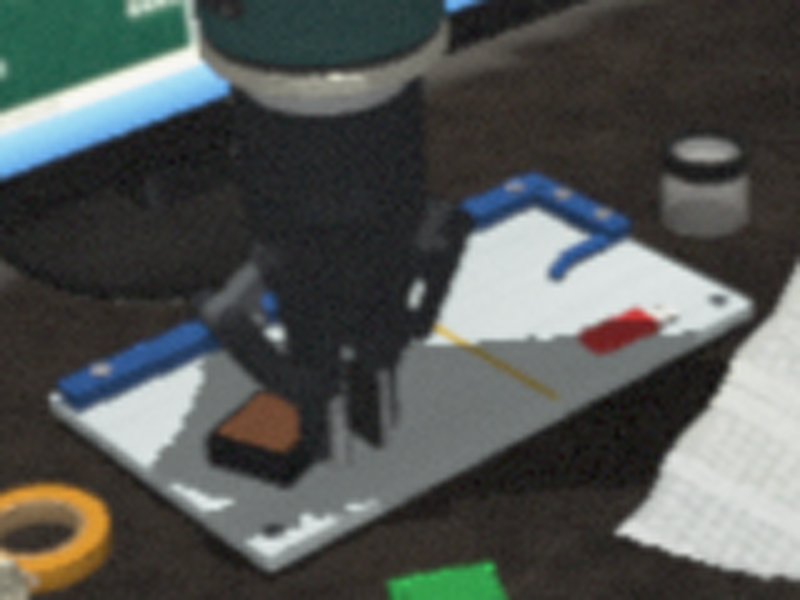

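move_arm(rows="0 0 0 0 0 -0.01 0.016;0 0 0 0 0 -0.01 0.016;0 0 0 0 0 0 0.016;0 0 0 0 0 0 0.016")

```text
time: 3.58
position: [0.5019, 0.1355, 0.037]
tcp_rot: [180.0, 0.0, -2.9]
ft_force: [0.0, -0.1, 1.0]
grip_width: 0.0161
```

```bash
python3 - <<'E'
from h import *
b=optics.read_camera("scene")[190:260,200:300]
cv2.imwrite("pics/s2.png",cv2.resize(b,None,fx=8,fy=8,interpolation=cv2.INTER_CUBIC))
# where tip centre at several heights would show
o=robot.get_obs();x,y,z=o["position"]; print(o["position"],o["ft_force"])
for zz in (.017,.023,.03): print(zz,((proj("scene",(x,y,zz))-[200,190]+.5)*8-.5).round(0))
E
```

```text
[0.50213888 0.13562728 0.03723649] [-0.72197767  0.57957385 -0.50633921]
0.017 [401. 398.]
0.023 [400. 380.]
0.03 [399. 359.]
```

View pics/s2.png

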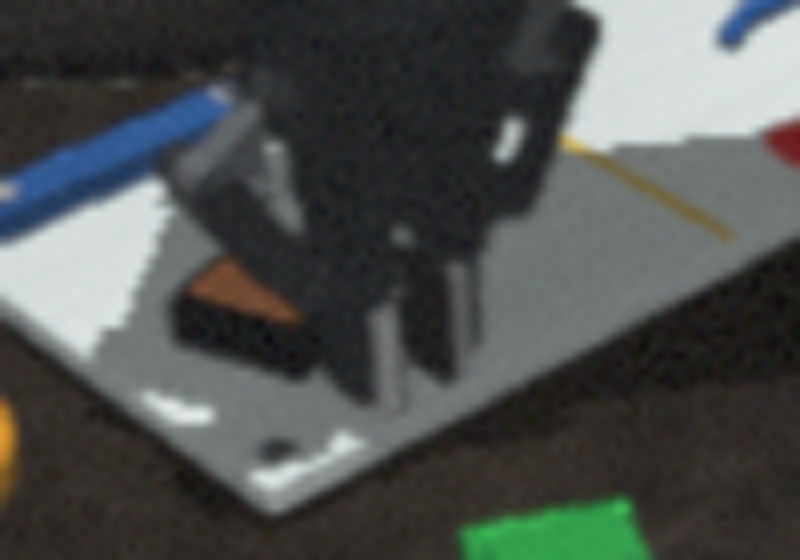

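move_arm(rows="0 0 0 0.006 -0.0003 0 0.016;0 0 0 0.006 -0.0003 0 0.016;0 0 0 0.006 -0.0003 0 0.016;0 0 0 0.006 -0.0003 0 0.016;0 0 0 0.006 -0.0003 0 0.016;0 0 0 0.006 -0.0003 0 0.016;0 0 0 0.006 -0.0003 0 0.016;0 0 0 0 0 0 0.016")

```text
time: 4.3
position: [0.5455, 0.1334, 0.0372]
tcp_rot: [-180.0, -0.0, -3.0]
ft_force: [-0.3, -0.6, 0.0]
grip_width: 0.0161
```

```bash
cat > look.py <<'E'
from h import *
import sys
b=optics.read_camera("scene")[170:260,185:325]
cv2.imwrite(f"pics/{sys.argv[1]}.png",cv2.resize(b,None,fx=5.7,fy=5.7,interpolation=cv2.INTER_CUBIC))
o=robot.get_obs();P=o["position"]; d=P[:2]-[.577,.031]; c,s=np.cos(-.0505),np.sin(-.0505)
print(P.round(4),o["tcp_rot"].round(1),o["ft_force"].round(1),"jig tcp",np.round([c*d[0]+s*d[1],-s*d[0]+c*d[1]],4),o["time"],o["q"].round(0))
E
python3 look.py s3
```

```text
[0.5448 0.1334 0.0371] [-180.   -0.   -3.] [-1.2 -0.3 -0.1] jig tcp [-0.0373  0.1006] 4.35 [   3.   36.  -25.  109.   23.   40. -129.]
```

View pics/s3.png

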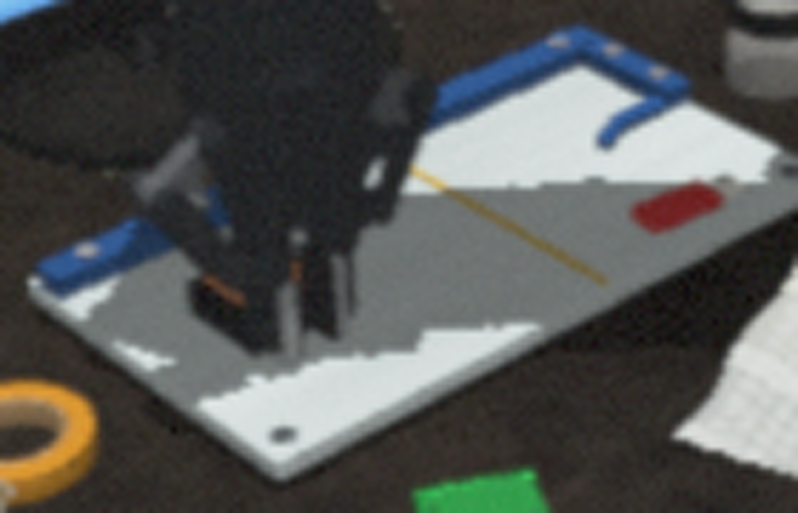

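move_arm(rows="0 0 0 0.006 -0.0003 0 0.016;0 0 0 0.006 -0.0003 0 0.016;0 0 0 0.006 -0.0003 0 0.016;0 0 0 0.006 -0.0003 0 0.016;0 0 0 0.006 -0.0003 0 0.016;0 0 0 0.005 -0.0003 0 0.016;0 0 0 0.002 0 0 0.016;0 0 0 0 0 0 0.016")

```text
time: 5.02
position: [0.5817, 0.1317, 0.0371]
tcp_rot: [-180.0, -0.0, -2.9]
ft_force: [-0.4, -0.0, -0.5]
grip_width: 0.0157
```

```bash
python3 look.py s4
```

```text
[0.5813 0.1317 0.0371] [-180.    -0.    -2.9] [0.3 0.6 1. ] jig tcp [-0.0007  0.1008] 5.0667 [   3.   39.  -25.  104.   23.   43. -127.]
```

View pics/s4.png

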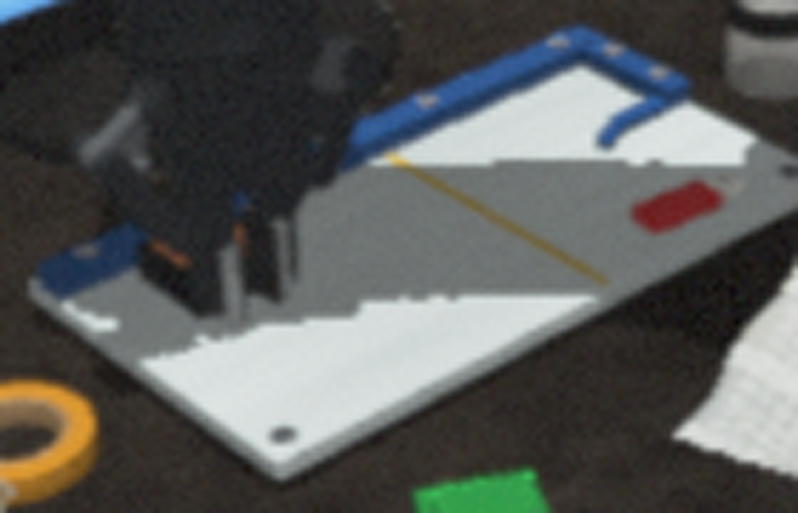

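move_arm(rows="0 0 0 0.0015 -0.0001 0 0.016;0 0 0 0.0015 -0.0001 0 0.016;0 0 0 0.0015 -0.0001 0 0.016;0 0 0 0 0 0 0.016")

```text
time: 5.4
position: [0.586, 0.1314, 0.0372]
tcp_rot: [-180.0, -0.0, -2.9]
ft_force: [-0.2, 0.3, -0.9]
grip_width: 0.0159
```

move_arm(rows="0 0 0 0.0015 -0.0001 0 0.016;0 0 0 0.001 -0.0001 0 0.016;0 0 0 0 0 0 0.016")

```text
time: 5.65
position: [0.5878, 0.1313, 0.0371]
tcp_rot: [180.0, 0.1, -2.9]
ft_force: [-4.6, 0.5, 2.0]
grip_width: 0.0159
```

move_arm(rows="0 0 0 0.001 0 0 0.016;0 0 0 0.0005 0 0 0.016;0 0 0 0 0 0 0.016;0 0 0 0 0 0 0.016")

```text
time: 5.98
position: [0.588, 0.1314, 0.037]
tcp_rot: [179.9, 0.2, -2.9]
ft_force: [-14.6, -0.5, 11.4]
grip_width: 0.0159
```

```bash
python3 look.py s5
```

```text
[0.588  0.1314 0.037 ] [179.9   0.2  -2.9] [-14.6  -0.8  10.8] jig tcp [0.0059 0.1008] 6.0333 [   3.   39.  -25.  103.   23.   43. -126.]
```

View pics/s5.png

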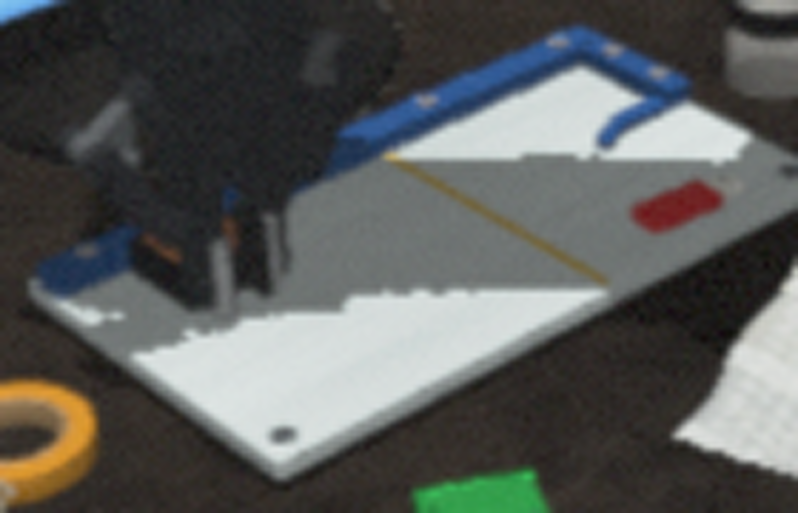

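move_arm(rows="0 0 0 -0.01 0.0005 0 0.016;0 0 0 -0.02 0.001 0 0.016;0 0 0.12 0 0 0.03 0.016;0 0 0.12 0 0 0.03 0.016;0 0 0.12 0 0.01 0.02 0.016;0 0 0.12 0 0.02 0 0.016;0 0 0.12 0 0.03 0 0.016;0 0 0.12 0 0.03 0 0.016")

```text
time: 6.7
position: [0.5604, 0.2229, 0.1179]
tcp_rot: [179.9, -0.1, 38.5]
ft_force: [-0.3, -0.6, -1.3]
grip_width: 0.0162
```

move_arm(rows="0 0 0.12 0 0 0 0.016;0 0 0.12 0 0 0 0.016;0 0 0.12 0 0 0 0.016;0 0 0.12 0 0 0 0.016;0 0 0.12 0 0 0 0.016;0 0 0.12 0 0 0 0.016;0 0 0.12 0 0 0 0.016;0 0 0 0 0 0 0.016")

```text
time: 7.37
position: [0.56, 0.2225, 0.1171]
tcp_rot: [-180.0, -0.0, 86.8]
ft_force: [0.1, -0.5, 0.7]
grip_width: 0.0159
```

```bash
python3 look.py s6; python3 - <<'E'
from h import *
a=optics.read_camera("top")[130:235,195:405]
cv2.imwrite("pics/t6.png",cv2.resize(a,None,fx=3.8,fy=3.8,interpolation=cv2.INTER_CUBIC))
E
```

```text
[0.5599 0.2226 0.1171] [-180.    -0.    86.3] [-0.1 -0.6 -0.1] jig tcp [-0.0267  0.1905] 7.4167 [ 11.  39. -49. 100.  35.  57. -55.]
```

View pics/s6.png

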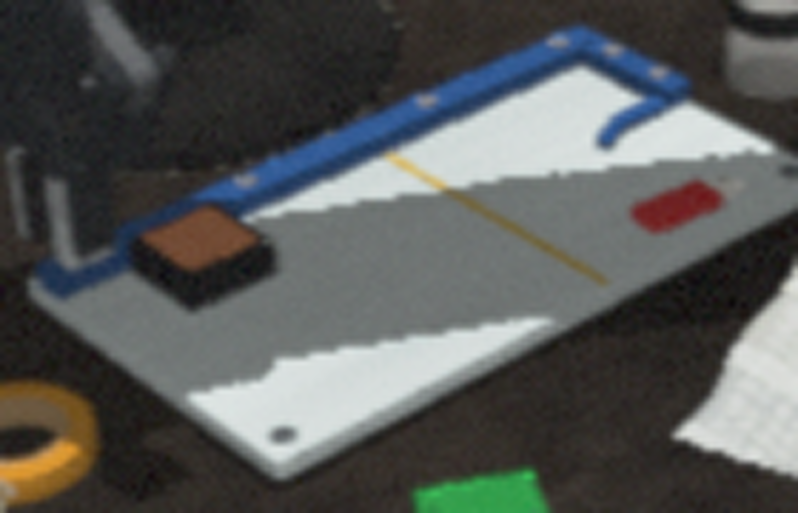

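View pics/t6.png

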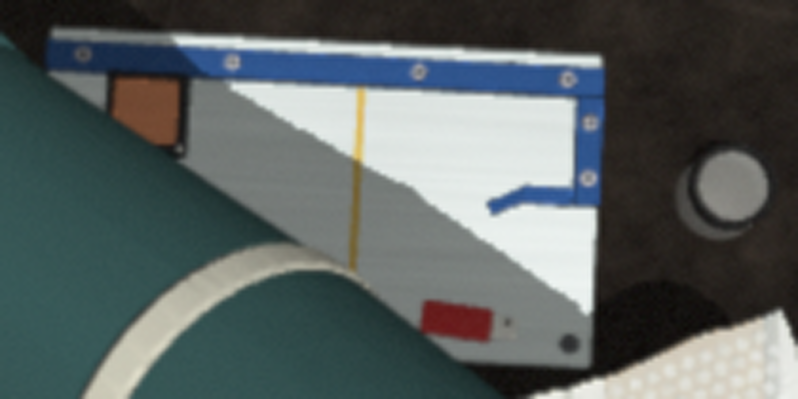

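```bash
python3 - <<'E'
from h import *
T=lambda u,v:((u+.5)/3.8-.5+195,(v+.5)/3.8-.5+130)
c,s=np.cos(-.0505),np.sin(-.0505)
for q in ((107,95),(188,95),(147,73),(180,157)):
    d=ray("top",T(*q),.033)[:2]-[.577,.031]; print(q,np.round([c*d[0]+s*d[1],-s*d[0]+c*d[1]],4))
E
```

```text
(107, 95) [0.0473 0.1155]
(188, 95) [0.0495 0.0724]
(147, 73) [0.0603 0.0949]
(180, 157) [0.0159 0.0748]
```

move_arm(rows="0 0 0 0.018 -0.0167 0 0.016;0 0 0 0.018 -0.0167 0 0.016;0 0 0 0.018 -0.0167 0 0.016;0 0 0 0 0 -0.02 0.016;0 0 0 0 0 -0.02 0.016;0 0 0 0 0 0 0.016;0 0 0 0 0 0 0.016")

```text
time: 8.05
position: [0.6132, 0.1728, 0.077]
tcp_rot: [-179.9, 0.0, 86.3]
ft_force: [0.2, 0.0, -0.2]
grip_width: 0.0157
```

```bash
python3 look.py s7
```

```text
[0.6137 0.1732 0.078 ] [180.   -0.   86.4] [-0.1  0.3  0.1] jig tcp [0.0295 0.1439] 8.1 [ 13.  45. -46.  96.  38.  56. -50.]
```

View pics/s7.png

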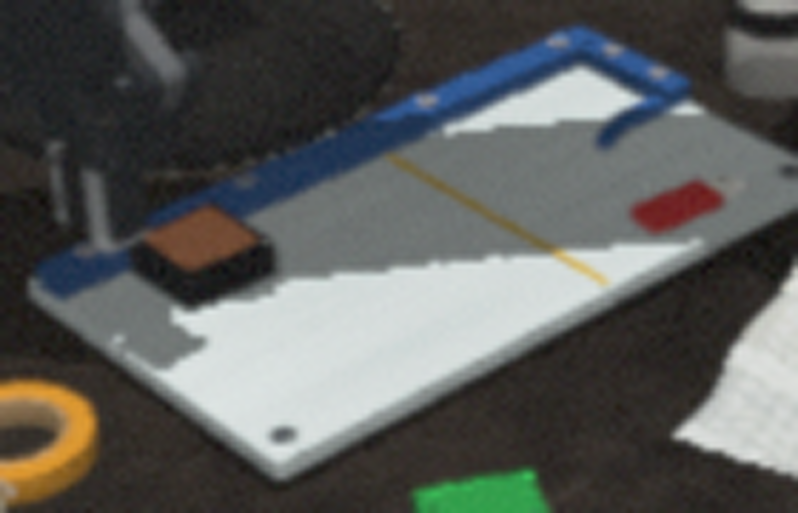

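move_arm(rows="0 0 0.012 0 0 -0.015 0.016;0 0 0 0 0 -0.015 0.016;0 0 0 0 0 -0.0095 0.016;0 0 0 0 0 0 0.016;0 0 0 0 0 0 0.016")

```text
time: 8.52
position: [0.6134, 0.1728, 0.0373]
tcp_rot: [-179.9, 0.0, 87.1]
ft_force: [0.4, 0.4, 1.1]
grip_width: 0.0158
```

```bash
python3 look.py s8
```

```text
[0.6137 0.1729 0.0379] [-180.    -0.    87.1] [-0.5 -0.3 -0.6] jig tcp [0.0295 0.1436] 8.5667 [ 12.  48. -44.  97.  40.  52. -51.]
```

View pics/s8.png

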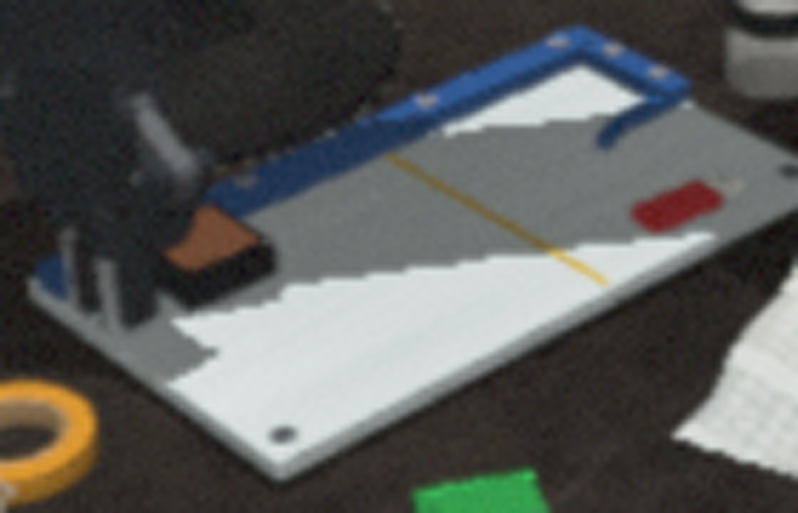

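move_arm(rows="0 0 0 -0.0002 -0.006 0 0.016;0 0 0 -0.0002 -0.006 0 0.016;0 0 0 -0.0002 -0.006 0 0.016;0 0 0 -0.0002 -0.006 0 0.016;0 0 0 -0.0002 -0.006 0 0.016;0 0 0 -0.0002 -0.006 0 0.016;0 0 0 -0.0002 -0.006 0 0.016;0 0 0 -0.0002 -0.006 0 0.016")

```text
time: 9.23
position: [0.6121, 0.1241, 0.0378]
tcp_rot: [-180.0, -0.0, 87.1]
ft_force: [-0.8, 4.1, 3.6]
grip_width: 0.0164
```

```bash
python3 look.py s9
```

```text
[0.6122 0.1225 0.0376] [-1.80e+02  1.00e-01  8.71e+01] [-0.3  0.7  1. ] jig tcp [0.0306 0.0932] 9.2833 [ 17.  47. -44.  99.  40.  51. -47.]
```

View pics/s9.png

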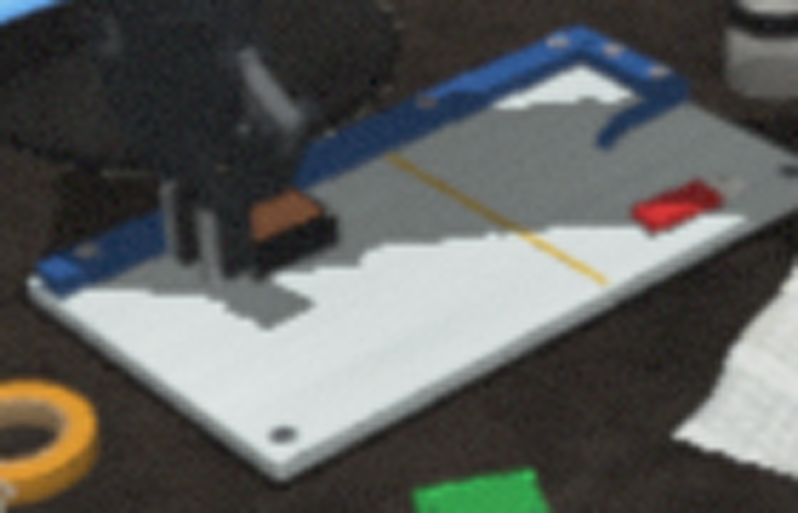

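move_arm(rows="0 0 0 -0.0002 -0.006 0 0.016;0 0 0 -0.0002 -0.006 0 0.016;0 0 0 -0.0002 -0.006 0 0.016;0 0 0 -0.0002 -0.006 0 0.016;0 0 0 -0.0002 -0.006 0 0.016;0 0 0 -0.0002 -0.006 0 0.016;0 0 0 -0.0002 -0.006 0 0.016;0 0 0 -0.0002 -0.006 0 0.016")

```text
time: 9.95
position: [0.6105, 0.0759, 0.0376]
tcp_rot: [-180.0, 0.0, 87.1]
ft_force: [-0.7, 2.4, 1.1]
grip_width: 0.0158
```

```bash
python3 look.py s10
```

```text
[0.6107 0.0744 0.0375] [-1.80e+02  1.00e-01  8.71e+01] [-0.1 -0.5  0.1] jig tcp [0.0314 0.045 ] 10.0 [ 22.  46. -44. 100.  40.  51. -43.]
```

View pics/s10.png

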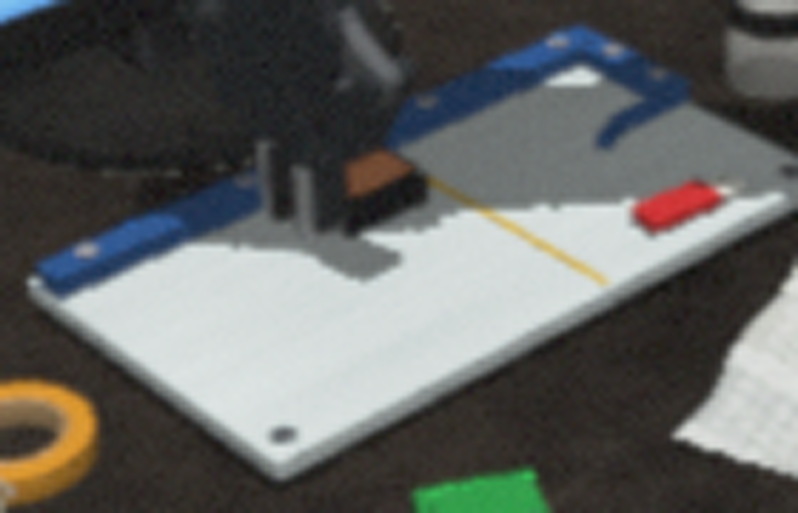

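```bash
python3 - <<'E'
from h import *
a=optics.read_camera("top")[130:235,195:405]
cv2.imwrite("pics/t10.png",cv2.resize(a,None,fx=3.8,fy=3.8,interpolation=cv2.INTER_CUBIC))
E
```

```text
(no output)
```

View pics/t10.png

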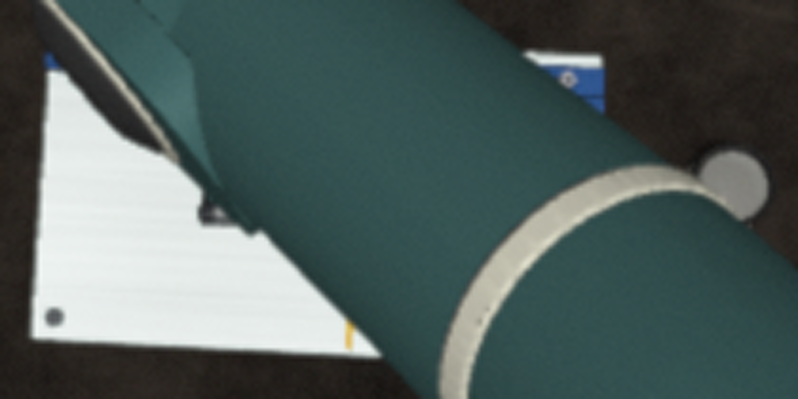

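```bash
cat > ov.py <<'E'
from h import *
import sys
# overlay flush module body (x=.038,y=arg) on crop made by look.py
n=sys.argv[1]; im=cv2.imread(f"pics/{n}.png"); J=(.5717,.0343,-.0516); c,s=np.cos(J[2]),np.sin(J[2])
def px(x,y,z):
    p=proj("scene",(J[0]+c*x-s*y,J[1]+s*x+c*y,z)); return (p-[185,170]+.5)*5.7-.5
for a,col in zip(sys.argv[2:],((0,255,0),(255,0,255))):
    xc,yc=map(float,a.split(","))
    q=np.array([px(xc+i*.022,yc+j*.022,.033) for i,j in((-1,-1),(1,-1),(1,1),(-1,1))])
    q2=np.array([px(xc+i*.022,yc+j*.022,.017) for i,j in((1,-1),(-1,-1),(-1,1))])
    cv2.polylines(im,[q.round().astype(int)],True,col,1); cv2.polylines(im,[q2.round().astype(int)],False,col,1)
cv2.imwrite(f"pics/{n}_ov.png",im)
E
python3 ov.py s6 .038,.094; python3 ov.py s10 .038,.012
python3 -c "
import cv2,numpy as np
a=cv2.imread('pics/s6_ov.png')[150:340,80:400];b=cv2.imread('pics/s10_ov.png')[100:290,230:550]
cv2.imwrite('pics/cmp.png',cv2.resize(np.vstack([a,b]),None,fx=1.55,fy=1.55))"
```

```text
(no output)
```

View pics/cmp.png

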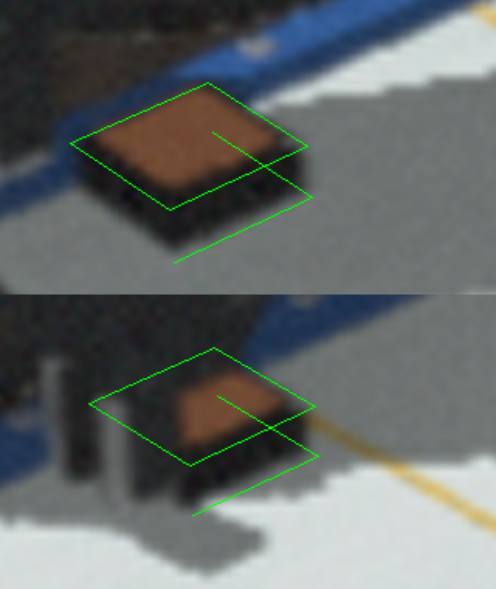

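Relative to the calibration overlay, the module sits just as it did when flush at s6, so it is still against the rail. I'll carry on past the line.

move_arm(rows="0 0 0 -0.0002 -0.006 0 0.016;0 0 0 -0.0002 -0.006 0 0.016;0 0 0 -0.0002 -0.006 0 0.016;0 0 0 -0.0002 -0.006 0 0.016;0 0 0 -0.0002 -0.006 0 0.016;0 0 0 -0.0002 -0.006 0 0.016;0 0 0 -0.0002 -0.006 0 0.016;0 0 0 -0.0002 -0.006 0 0.016")

```text
time: 10.72
position: [0.6087, 0.0283, 0.0377]
tcp_rot: [-180.0, -0.0, 87.1]
ft_force: [-3.3, 3.8, 1.0]
grip_width: 0.0158
```

```bash
python3 look.py s11; python3 ov.py s11 .038,-.036
```

```text
[0.6088 0.0267 0.0375] [-180.     0.    87.1] [-1.7  0.3  0.9] jig tcp [ 0.032  -0.0027] 10.7667 [ 26.  46. -44. 101.  40.  50. -39.]
```

View pics/s11_ov.png

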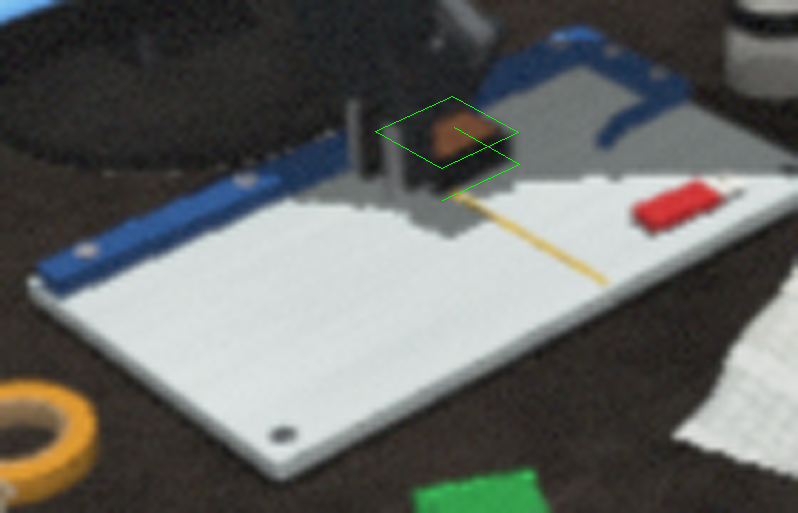

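move_arm(rows="0 0 0 -0.0003 -0.006 0 0.016;0 0 0 -0.0002 -0.006 0 0.016;0 0 0 -0.0003 -0.006 0 0.016;0 0 0 -0.0002 -0.006 0 0.016;0 0 0 -0.0003 -0.006 0 0.016;0 0 0 -0.0002 -0.006 0 0.016;0 0 0 -0.0003 -0.006 0 0.016;0 0 0 -0.0002 -0.006 0 0.016")

```text
time: 11.43
position: [0.6068, -0.0199, 0.0377]
tcp_rot: [-180.0, -0.0, 87.1]
ft_force: [-1.5, 2.2, 0.4]
grip_width: 0.016
```

```bash
python3 look.py s12; python3 ov.py s12 .038,-.084
```

```text
[ 0.6069 -0.0214  0.0376] [-180.     0.    87.1] [-0.7  1.1  1.6] jig tcp [ 0.0325 -0.0508] 11.4833 [ 31.  45. -44. 101.  40.  50. -35.]
```

View pics/s12_ov.png

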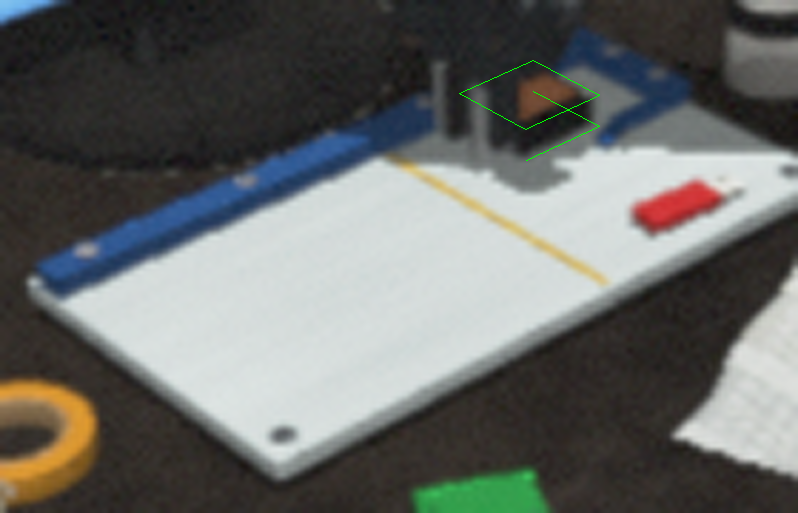

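move_arm(rows="0 0 0 -0.0001 -0.004 0 0.016;0 0 0 -0.0001 -0.004 0 0.016;0 0 0 -0.0001 -0.004 0 0.016;0 0 0 -0.0001 -0.004 0 0.016;0 0 0 -0.0001 -0.004 0 0.016;0 0 0 -0.0001 -0.003 0 0.016;0 0 0 0 -0.0015 0 0.016;0 0 0 0 0 0 0.016")

```text
time: 12.15
position: [0.6064, -0.0444, 0.0377]
tcp_rot: [180.0, 0.0, 87.1]
ft_force: [-0.2, 0.1, 0.4]
grip_width: 0.0159
```

move_arm(rows="0 0 0 0 -0.001 0 0.016;0 0 0 0 -0.001 0 0.016;0 0 0 0 0 0 0.016")

```text
time: 12.4
position: [0.6064, -0.0461, 0.0377]
tcp_rot: [180.0, 0.0, 87.1]
ft_force: [-0.2, 0.2, -0.1]
grip_width: 0.0162
```

move_arm(rows="0 0 0 0 -0.0015 0 0.016;0 0 0 0 -0.0015 0 0.016;0 0 0 0 -0.001 0 0.016;0 0 0 0 0 0 0.016")

```text
time: 12.73
position: [0.6063, -0.0501, 0.0377]
tcp_rot: [-180.0, 0.0, 87.1]
ft_force: [-1.3, 1.2, 0.5]
grip_width: 0.0161
```

move_arm(rows="0 0 0 0 -0.001 0 0.016;0 0 0 0 -0.001 0 0.016;0 0 0 0 0 0 0.016")

```text
time: 12.98
position: [0.6063, -0.0516, 0.0377]
tcp_rot: [-180.0, -0.0, 87.1]
ft_force: [-2.7, 4.3, 0.4]
grip_width: 0.0162
```

move_arm(rows="0 0 0 0 -0.001 0 0.016;0 0 0 0 -0.0005 0 0.016;0 0 0 0 0 0 0.016;0 0 0 0 0 0 0.016")

```text
time: 13.32
position: [0.6063, -0.0517, 0.0378]
tcp_rot: [-180.0, -0.1, 87.2]
ft_force: [-1.9, 11.1, -0.3]
grip_width: 0.0164
```

```bash
python3 look.py s13; python3 ov.py s13 .038,-.114
```

```text
[ 0.6063 -0.0517  0.0378] [ 1.80e+02 -1.00e-01  8.72e+01] [-1.3  9.8  0.1] jig tcp [ 0.0334 -0.0811] 13.3667 [ 34.  46. -44. 101.  40.  50. -31.]
```

View pics/s13.png

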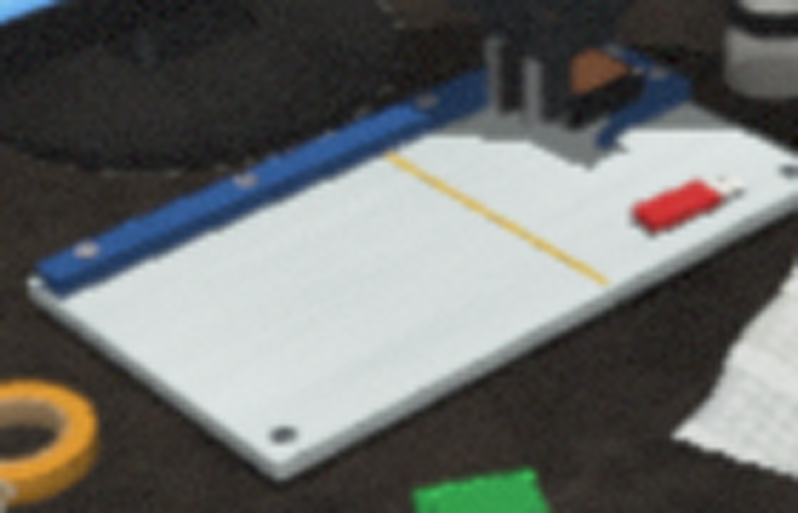

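The tool stopped at jig y = -0.081 m against 10 N, as predicted for the home position. I'll withdraw and check.

move_arm(rows="0 0 0 0.0003 0.006 0 0.016;0 0 0 0.0005 0.01 0 0.016;0 0 0 0.001 0.02 0 0.016;0 0 0 0 0 0.03 0.016;0 0 0 0 0 0.035 0.016;0 0 0 -0.01 0.03 0.035 0.016;0 0 0 -0.02 0.035 0.02 0.016;0 0 0 -0.02 0.035 0.01 0.016")

```text
time: 14.03
position: [0.5613, 0.0775, 0.1646]
tcp_rot: [179.8, 0.0, 87.0]
ft_force: [0.9, 1.2, 0.1]
grip_width: 0.0162
```

move_arm(rows="0 0 0 -0.02 0.035 0 0.016;0 0 0 -0.02 0.035 0 0.016;0 0 0 -0.02 0.035 0 0.016;0 0 0 -0.02 0.035 0 0.016;0 0 0 -0.02 0.035 0 0.016;0 0 0 -0.02 0.035 0 0.016;0 0 0 0 0 0 0.016;0 0 0 0 0 0 0.016")

```text
time: 14.7
position: [0.4392, 0.2891, 0.1625]
tcp_rot: [180.0, -0.0, 87.4]
ft_force: [1.1, -0.6, 0.0]
grip_width: 0.0162
```

```bash
python3 look.py s14; python3 - <<'E'
from h import *
a=optics.read_camera("top"); cv2.imwrite("pics/t14f.png",a); a=a[130:235,195:405]
cv2.imwrite("pics/t14.png",cv2.resize(a,None,fx=3.8,fy=3.8,interpolation=cv2.INTER_CUBIC))
E
```

```text
[0.4403 0.2874 0.1623] [180.    0.   87.2] [ 0.1 -0.7  0.2] jig tcp [-0.1494  0.2492] 14.75 [  7.  30. -55. 110.  29.  56. -64.]
```

View pics/s14.png

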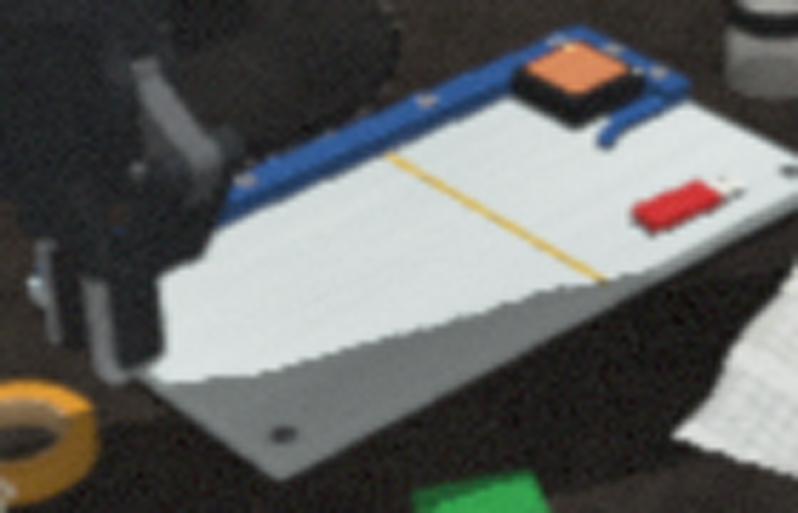

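View pics/t14.png

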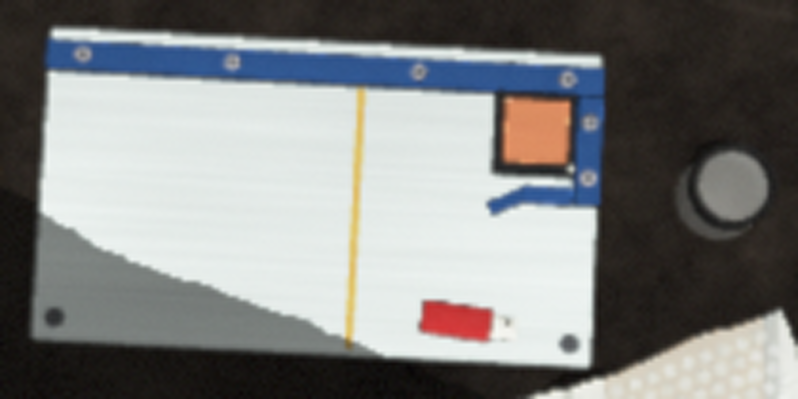

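```bash
python3 - <<'E'
from h import *
T=lambda u,v:((u+.5)/3.8-.5+195,(v+.5)/3.8-.5+130)
c,s=np.cos(-.0505),np.sin(-.0505)
P=[]
for q in ((496,91),(577,95),(572,176),(492,172)):
    d=ray("top",T(*q),.033)[:2]-[.5775,.031]; P.append([c*d[0]+s*d[1],-s*d[0]+c*d[1]])
P=np.array(P);print(P.round(4),P.mean(0).round(4)); e=P[0]-P[1]; print("yaw",np.arctan2(-e[0],e[1]).round(3))
i=optics.camera_info("top")
for n in ("module","seat","loupe_by","tape","memory_stick"):
    for d in nets.pinpoint("top",n)[:2]: print(n,round(d["conf"],2),(i["R"].T@(d["at"]-i["t"])).round(4))
robot.hand_in()
E
```

```text
[[ 0.0595 -0.0917]
 [ 0.0596 -0.1351]
 [ 0.0156 -0.134 ]
 [ 0.0156 -0.0914]] [ 0.0376 -0.113 ]
yaw 0.001
module 0.94 [0.4301 0.1513 0.0025]
module 0.86 [ 0.6086 -0.0857  0.0211]
seat 0.8 [ 0.6117 -0.0878  0.0149]
loupe_by 0.91 [ 0.579  -0.1869 -0.0016]
tape 0.65 [ 0.5971  0.2381 -0.0035]
memory_stick 0.52 [ 0.5094 -0.0485  0.0177]
the job is handed in; nothing more can be done
```

The module is home in the corner pocket, and I handed the job in at about 15 s of the 51 s allowed.

I set the fingers about 16 mm apart as a flat pusher and pushed the module square and flush against the rail, with its centre at jig y ≈ 0.094 m, well before the yellow line. I then slid it along the rail past the line until it met the end stop with about 10 N, and took the hand away.

**Last checks, from the top camera before handing in:**
- **Module position:** the centre is at jig (37.6, -113.0) mm, against the seat at (38, -114) mm. Its yaw is about 0.001 rad off square.
- **Loupe, tape roll and memory stick:** each reads within about 3 mm of its first reading, which is within the network's error.

**Disagreements:**
- The scene camera placed the jig about 6 mm differently from the top camera. I relied on the top camera for positions and used the scene camera only for comparison.
- The top camera could not see the module during most of the slide. For that stretch I judged contact with the rail from the scene overlay and the side force.

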